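# Gauge the depth of a blind bore and lock the reading

### The job

Push the bored aluminium block along its channel until it is fully home against the column of the bench depth gauge, so that its large bore stands under the probe. Then take the gauge's bar knob, lower the sprung probe into the bore until it gently touches bottom, and while keeping it pressed on the bottom turn the knob fully clockwise to lock the probe there; let go, with the probe still touching. Do not press the probe hard and leave the loose tools nearby alone.

Things in the scene. Friction and masses are not known exactly. Their poses are not given: they have to be found in the camera images.
- gauge: fixed bench depth gauge: steel base plate 225 x 90 x 12 mm with rails (tops 24 mm over the bench) forming a channel 63 mm wide along its x; a grey column whose front face at x = +35 mm is the channel's stop; on it a grey head over the channel from x = -22 mm back, 96 to 128 mm over the bench. Origin on the bench straight below the probe; x runs from the channel's open end to the column, z up
- block: loose bored aluminium block, 120 (x) x 60 x 60 mm, 0.7 to 1.1 kg, lying in the oiled channel (slides with 3 to 5 N), axes as the gauge's. Origin: centre of its underside, 12 mm above the bench. It starts 25 to 50 mm short of home. Home, its +x face meets the column: origin at x = -25 mm in the gauge's frame; its front (-x) face, where it is pushed, is then 63 mm ahead of the head
- bore_mouth (a point): centre of the mouth of the large blind bore (30 mm across) in the block's top, 25 mm to +x of the block's centre (the small 14 mm hole does not matter). How deep the bore is is not known: its flat bottom lies 25 to 44 mm below this point and must be found by touch
- plunger: the probe's slide, moving only up and down in the gauge; origin on the probe's axis where its tip is, axes of the gauge. At rest it is up, tip 84 mm over the bench, 12 mm over the block; it can go down 66 mm. A return spring pushes it up, net about 1.2 N at the top and 2.1 N at the bottom (plus 0.02 N per mm/s of drag), and lifts it whenever let go unlocked. A cross arm, top 26 mm below the knob's centre, moves with it
- probe_tip (a point): ball tip, 6 mm thick, of the probe (an 8 mm steel rod) on its vertical axis. The tip is a sprung feeler: pressed on something it gives way into the rod by 1 mm for every 1.5 N, 8 mm at most, then it is hard. A touch of 5 to 10 N is right; over 20 N damages the tip. Letting go of the knob may lift the locked probe by 1 mm
- knob_grip (a point): centre of the black bar knob on top of the probe, 145 mm above the tip, nothing above it: bar 44 mm long, 14 mm thick, 32 mm high. This point turns with the knob, its x along the bar. At knob angle 0 the bar lies along the gauge's x, so it is grasped across, along the gauge's y
- knob (a joint): turn of the knob about the vertical probe axis, rad: 0 free, grows clockwise seen from above, stop at 1.3; starts at 0 to 0.15. Turning takes 0.05 to 0.2 N m. From about 0.4 on an eccentric grips the slide more and more, so the press must be right before that; from 1.0 on the probe is locked and stays at its height when let go
- tape_measure: loose yellow tape measure beside the gauge, 38 x 73 x 61 mm, a bystander; origin at the centre of its underside
- hex_key: loose hex key beside the gauge, 104 mm long, a bystander; origin at the centre of its underside
- nut_m20: loose steel nut beside the gauge, 34 mm, a bystander; origin at the centre of its underside
Not all that is in view belongs to the job. Of the things that look like the block, the larger one is meant.

How it is judged:
On the way, in this order (a step that is already met when the one before it is completed fails the run):
1. the block is home against the column (within 3 mm) while the probe is still above it (x of block in the frame of gauge above -0.028 m and z of probe_tip in the frame of block above 0.061 m), for 0.1 s.
2. the probe, still unlocked (knob under 0.45 rad), is down in the bore and pressed on its bottom with over 1 N (x of block in the frame of gauge above -0.028 m and z of probe_tip in the frame of block below 0.042 m and contact force between plunger and block above 1 N and value of joint knob below 0.45 rad), for 0.2 s.
3. the knob is turned to lock (over 1.0 rad) with the probe still touching bottom (x of block in the frame of gauge above -0.028 m and z of probe_tip in the frame of block below 0.042 m and contact force between plunger and block above 0.3 N and value of joint knob above 1 rad), for 0.2 s.
At the end, for the whole second after the job is handed in: the block is home against the column (within 3 mm), the probe stands in the bore touching its bottom (contact over 0.3 N, tip more than 18 mm below the block's top), the knob is locked (over 1.0 rad), and all is at rest (all of step 3 and linear speed of each of plunger, block below 0.005 m/s).
It fails at once if the probe is pressed on the block with more than 20 N (contact force between plunger and block above 20 N).
It fails at once if a loose tool beside the gauge is moved by more than 30 mm (distance of any of tape_measure, hex_key, nut_m20 from where it was at the start of the episode above 0.03 m).
It also fails if it takes over 64 s, if anything falls off the work surface, if the arm or the gripper's body presses on something with over 40 N, if the wrist force passes 120 N, or if a joint passes its speed limit or range.

### The arm

A 7-joint arm with a two-finger parallel gripper is mounted at the origin on a cart in front of the work surface, level with it; the furniture and walls round the work are solid. World frame = base frame: x ahead of the robot, y to its left, z up, the work surface at z = 0. Lengths are in m, angles in rad, forces in N, time in s.
With the tool pointing down it reaches from about 0.425 to 0.925 m from the base axis. Payload 6.8 kg.
Tool frame: the origin (TCP) lies on the centre line of the jaws, within the pads' length; the fingertips stand 19 mm ahead of it and the grasp point (between the pads) is the TCP; z points along the fingers, y is the line along which they close (so a half turn about z gives the same grasp; the last joint's range is limited). The gripper opens to 85 mm and grips with 20 to 120 N. Pads are 22 mm wide; open, the fingers measure 114 mm over their backs; the gripper's body (76 mm by 85 mm) begins 54 mm behind the grasp point. The pads swing forward as they close: fully open they stand 13 mm farther back than shut.
Start: joints at [-1.262, 0.477, 0.022, 1.555, -0.011, 1.109, -0.083], TCP at [0.273, 0.617, 0.25] pointing down, gripper open.
Joint ranges: [-2.96, 2.96], [-0.34, 2.1], [-1.41, 1.46], [0.24, 2.44], [-1.37, 4.51], [0.17, 1.92], [-2.96, 2.96]. Speed limits (rad/s): [2.39, 2.39, 3.14, 3.14, 3.14, 3.14, 3.14].

### API

Orientations are given as a rotation vector (axis times angle).
In Python, from bench import r gives the robot as it stands. The module is installed in compiled form; this text tells all that it offers.
- The arm moves only by the tool arm_command, never from a script. Its argument "rows" is a list of rows, each an object of numbers: "fingers": the opening, from -1 (shut) to 1 (fully open); "x", "y", "z": the shift along the tool's x, y, z in m; "ax", "ay", "az": the turn, a rotation vector about the tool's x, y, z in degrees. In form: [{"fingers": .., "x": .., "y": .., "z": .., "ax": .., "ay": .., "az": ..}, ...]. A call has 1 to 10 rows; each row shifts and turns the commanded pose from where the row before left it, along the tool's axes as they then stand; what a row does not reach is not made up. A row lasts 1/12 s, in which the tool goes at most 41.7 mm and 7.16 degrees, less where a joint would pass 70% of its speed; a pose out of reach is approached as far as the arm can. A call is refused whole if a number of a shift passes 0.0417 or a number of a turn 7.16, either way. A call with a gripper value outside its range is refused whole. The fingers move at their own pace and stop on an object; "grip_force" is the grip in N (left out, the last holds). Time passes only in rows, so rows that do not move let the fingers close. It gives the time, the measured TCP pose, the force, the opening and the grip force at its end, in the units of the state.
- r.get_obs(): the state, without advancing time (a new reading comes with each control period).
- r.grab_frame(name): name is "scene" or "top" or "wrist"; returns a dict with "frame" (420x560x3 uint8, red, green, blue), "depth" (420x560 float32, m along the optical axis (not along the pixel's ray), 0 where there is no reading), "K" (3x3 intrinsics, pixels), "world_from_camera" (4x4, takes a point from camera to world coordinates). Camera axes: x right, y down, z forward; pixel columns grow to the right and rows downward; lengths in m; the calibration is good to about 2 mm. The wrist camera is an equidistant fisheye: a pixel r from the principal point sees the ray r / f radians off the axis. A picture is of the moment at which its call begins.
- r.hand_in(): hands the job in; it is judged then, once.
The state is a dict: "clock": time; "joints": joint angles; "qvel": joint speeds; "tau": joint torques, N m; "tcp_pos": TCP position; "orientation": TCP orientation; "contact_force": force on the tool from outside, world axes, zero at the start; "moment": the same for the moment, N m; "grip_width": finger opening in m; "gripper_force": force on a finger pad.
Only numpy, scipy, OpenCV 4.12 (cv2) and the standard library are available. Lean on these libraries where they do the work, as an engineer would, in place of code of your own. Each camera call takes 0.05 s, during which the arm holds its last target. There are 200 camera calls.

## Working session

There is one attempt and no reset: what is moved stays moved. The work goes in short steps, Python scripts to look and compute and a tool call to move; the robot and the scene stay as the last step left them, time stands still between calls to the robot, and variables do not carry over. Pictures are saved under pics/ and viewed, at most 10 in all, crops included, and the job is handed in when it is done.

Besides the shell and the picture viewer there is one more tool, called by a JSON object that holds its "api" and its "payload", one argument or row to a line. arm_command: Moves the arm, as the interface text tells. Its arguments: {"type":"object","properties":{"rows":{"type":"array"},"grip_force":{"type":"number"}},"required":["rows"]}

```bash
mkdir -p pics; cat > h.py <<'E'
import numpy as np, cv2
from bench import r
def grab(n):
    f=r.grab_frame(n); np.savez(''+n+'.npz',**f); return f
def pts(f):
    K=f['K'];d=f['depth'];v,u=np.indices(d.shape)
    P=np.stack([(u-K[0,2])/K[0,0]*d,(v-K[1,2])/K[1,1]*d,d],-1)
    T=f['world_from_camera'];return P@T[:3,:3].T+T[:3,3]
E
python3 - <<'E'
from h import *
o=r.get_obs();print(o)
for n in('scene','top'):
    f=grab(n);cv2.imwrite(f'pics/{n}0.png',f['frame'][...,::-1]);print(f['K'],f['world_from_camera'].round(3))
E
```

```text
{'clock': 0.0, 'joints': array([-1.26211208,  0.4777543 ,  0.02234419,  1.55643652, -0.01147714,
        1.10932456, -0.08310779]), 'qvel': array([-0.00191249,  0.00020101,  0.00133165, -0.00065485, -0.00042515,
       -0.00081455,  0.00156687]), 'tau': array([-4.72390366e-05, -5.96447754e+01,  1.60719652e+00, -2.81209069e+01,
        1.22158119e-02,  9.30874347e-03,  1.46178877e-05]), 'tcp_pos': array([0.27304927, 0.61670026, 0.24936281]), 'orientation': array([-6.49878353e-01, -3.07341508e+00,  2.79747748e-03]), 'contact_force': array([-0.16995529, -0.41034191,  0.75621457]), 'moment': array([-0.05908169,  0.01429446,  0.00117976]), 'gripper_force': 0.0, 'grip_width': 0.08516673393320541}
[[515.23921863   0.         274.81851158]
 [  0.         515.23921863 210.73393427]
 [  0.           0.           1.        ]] [[ 0.884 -0.354  0.305  0.352]
 [-0.468 -0.687  0.556 -0.492]
 [ 0.013 -0.635 -0.773  0.838]
 [ 0.     0.     0.     1.   ]]
[[411.96477968   0.         279.56399059]
 [  0.         411.96477968 209.99694619]
 [  0.           0.           1.        ]] [[ 0.005 -0.996  0.086  0.563]
 [-1.    -0.007 -0.022  0.019]
 [ 0.023 -0.085 -0.996  1.009]
 [ 0.     0.     0.     1.   ]]
```

View pics/top0.png

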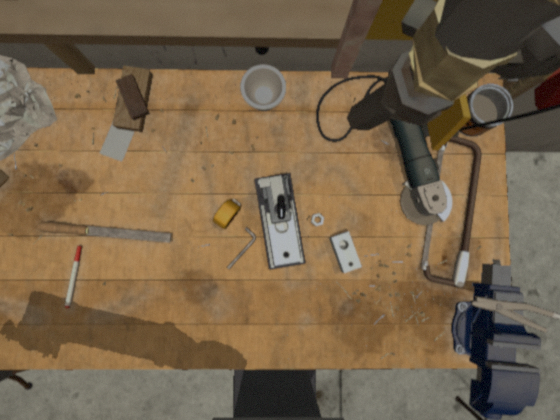

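View pics/scene0.png

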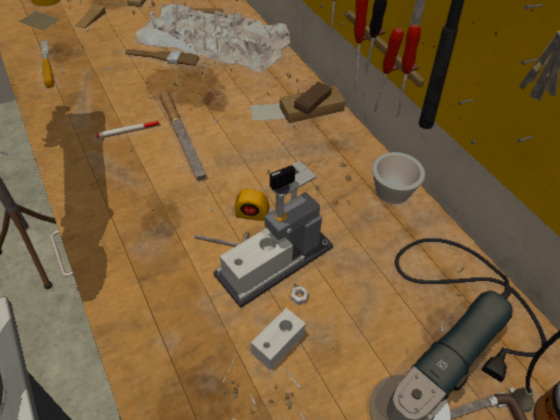

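The top view shows the gauge at about (280,220), its open end at the bottom, towards the robot. The tape is at (227,213), the hex key at (243,250) and the nut at (318,219). There are two candidates for the block: the one in the channel around (285,240), and a smaller loose one at (346,252). The one in the channel is larger and lies in the gauge, so it fits. I'll measure it and confirm with a crop.

```bash
python3 - <<'E'
from h import *
from scipy.spatial.transform import Rotation as R
f=np.load('top.npz');P=pts(f)
def show(m,name):
    if m.sum()<5: print(name,'none');return
    xy=P[m][:,:2].astype(np.float32);rc=cv2.minAreaRect(xy*1000);b=cv2.boxPoints(rc)
    print(name,m.sum(),'c',np.round(rc[0],1),'size',np.round(rc[1],1),'ang',round(rc[2],1),'z',P[m][:,2].mean().round(4)); print(b.round(0).tolist())
v,u=np.indices(P.shape[:2])
roi=(u>250)&(u<310)&(v>165)&(v<275);z=P[...,2]
show(roi&(z>0.064)&(z<0.08),'blocktop'); show(roi&(z>0.118)&(z<0.138),'headtop')
show(roi&(z>0.232)&(z<0.26),'knob'); show(roi&(z>0.007),'base')
roi2=(u>325)&(u<365)&(v>225)&(v<275); show(roi2&(z>0.02),'decoy')
g=np.load('scene.npz');Q=pts(g);P=Q;z=Q[...,2];v,u=np.indices(z.shape);roi=(u>205)&(u<340)&(v>155)&(v<305)
show(roi&(z>0.064)&(z<0.08),'s-block');show(roi&(z>0.238)&(z<0.26),'s-knob');show(roi&(z>0.118)&(z<0.138),'s-head')
print(R.from_rotvec(r.get_obs()['orientation']).as_matrix().round(3))
a=cv2.resize(f['frame'][160:290,215:375][...,::-1],None,fx=4.5,fy=4.5,interpolation=cv2.INTER_CUBIC);cv2.imwrite('pics/crop.png',a)
E
```

```text
blocktop 1014 c [598.4  -7.1] size [149.2  59.9] ang 9.9 z 0.0723
[[520.0, 10.0], [530.0, -49.0], [677.0, -24.0], [667.0, 35.0]]
headtop 372 c [661.4   8.3] size [95.6 54.5] ang 11.2 z 0.1277
[[609.0, 26.0], [620.0, -28.0], [714.0, -9.0], [703.0, 44.0]]
knob 173 c [6.366e+02 3.000e-01] size [41.7 13.2] ang 0.4 z 0.2445
[[616.0, 7.0], [616.0, -6.0], [657.0, -6.0], [657.0, 7.0]]
base 3458 c [625.8  -3.9] size [136.5 235.6] ang 87.3 z 0.0904
[[505.0, -67.0], [740.0, -77.0], [747.0, 59.0], [511.0, 70.0]]
decoy 710 c [536.7 -87.5] size [ 92.7 199.3] ang 11.0 z 0.0497
[[472.0, 2.0], [510.0, -194.0], [601.0, -177.0], [563.0, 19.0]]
s-block 1889 c [593.5  21.7] size [181.9 172.6] ang 26.6 z 0.0725
[[474.0, 58.0], [551.0, -96.0], [714.0, -15.0], [636.0, 140.0]]
s-knob 233 c [633.6   0.7] size [43.3 16.2] ang 4.9 z 0.2444
[[611.0, 7.0], [613.0, -9.0], [656.0, -6.0], [654.0, 11.0]]
s-head 1143 c [659.7  10.3] size [98.2 56.5] ang 11.9 z 0.1282
[[606.0, 28.0], [617.0, -27.0], [714.0, -7.0], [702.0, 48.0]]
[[-0.914  0.405 -0.001]
 [ 0.405  0.914 -0.002]
 [-0.    -0.002 -1.   ]]
```

View pics/crop.png

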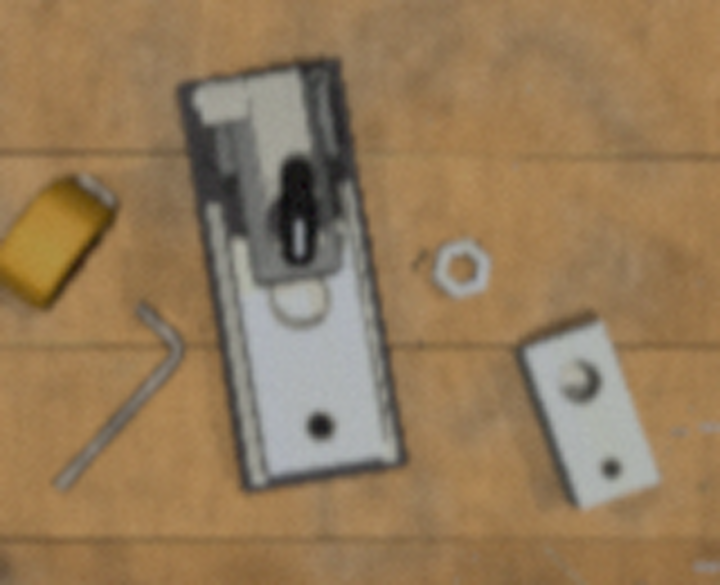

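The crop confirms it: the block in the channel has its 30 mm bore at (300,300) and its small hole at (320,425). The gauge yaw is about 10.2°, the probe axis is at (0.635, 0.000) and the block is about 27 mm short of home.

{"api": "arm_command", "payload": {
  "rows": [
    {"fingers": -1,"az": -6.82},
    {"fingers": -1,"az": -6.82},
    {"fingers": -1,"az": -6.82},
    {"fingers": -1,"az": -6.82},
    {"fingers": -1,"az": -6.82},
    {"fingers": -1,"x": -0.0065,"y": -0.0395},
    {"fingers": -1,"x": -0.0065,"y": -0.0395},
    {"fingers": -1,"x": -0.0065,"y": -0.0395},
    {"fingers": -1,"x": -0.0065,"y": -0.0395},
    {"fingers": -1,"x": -0.0065,"y": -0.0395}
  ],
  "grip_force": 40
}}

```text
validation failed for argument at $.ro...
```

{"api": "arm_command", "payload": {
  "rows": [
    {"fingers": -1,"x": -0.0065,"y": -0.0395},
    {"fingers": -1,"x": -0.0065,"y": -0.0395},
    {"fingers": -1,"x": -0.0065,"y": -0.0395},
    {"fingers": -1,"x": -0.0065,"y": -0.0395},
    {"fingers": -1,"x": -0.0065,"y": -0.0395},
    {"fingers": -1,"x": -0.0065,"y": -0.0395},
    {"fingers": -1,"x": -0.0065,"y": -0.0395},
    {"fingers": -1,"x": -0.0065,"y": -0.0395},
    {"fingers": -1,"x": -0.0065,"y": -0.0395},
    {"fingers": -1,"x": -0.0065,"y": -0.0395}
  ]
}}

```text
validation failed for argument at $.ro...
```

```bash
cat > st.py <<'E'
from h import *
from scipy.spatial.transform import Rotation as R
def st():
    o=r.get_obs();M=R.from_rotvec(o['orientation']).as_matrix()
    print('t',round(o['clock'],2),'p',o['tcp_pos'].round(4),'xang',np.degrees(np.arctan2(M[1,0],M[0,0])).round(2),'zdir',M[:,2].round(3),'F',o['contact_force'].round(2),'M',o['moment'].round(2),'w',round(o['grip_width'],4),'gf',o['gripper_force'],'q',o['joints'].round(2))
    return o,M
if __name__=='__main__': st()
E
python3 st.py
```

```text
t 0.1 p [0.2731 0.6168 0.2494] xang 156.12 zdir [-0.001 -0.002 -1.   ] F [ 0.59  0.87 -0.25] M [ 0.02 -0.   -0.02] w 0.0856 gf 0.0 q [-1.26  0.48  0.02  1.56 -0.01  1.11 -0.08]
```

{"api": "arm_command", "payload": {
  "rows": [
    {"fingers": -1,"x": 0,"y": 0,"z": 0,"ax": 0,"ay": 0,"az": -6.82},
    {"fingers": -1,"x": 0,"y": 0,"z": 0,"ax": 0,"ay": 0,"az": -6.82},
    {"fingers": -1,"x": 0,"y": 0,"z": 0,"ax": 0,"ay": 0,"az": -6.82},
    {"fingers": -1,"x": 0,"y": 0,"z": 0,"ax": 0,"ay": 0,"az": -6.82},
    {"fingers": -1,"x": 0,"y": 0,"z": 0,"ax": 0,"ay": 0,"az": -6.82}
  ],
  "grip_force": 40
}}

```text
clock: 0.52
tcp_pos: [0.2731, 0.6169, 0.2497]
orientation: [0.289, -3.128, 0.002]
contact_force: [1.1, 0.1, 0.2]
grip_width: 0.0256
gripper_force: 0.0
```

{"api": "arm_command", "payload": {
  "rows": [
    {"fingers": -1,"x": -0.0065,"y": -0.0395,"z": 0,"ax": 0,"ay": 0,"az": 0},
    {"fingers": -1,"x": -0.0065,"y": -0.0395,"z": 0,"ax": 0,"ay": 0,"az": 0},
    {"fingers": -1,"x": -0.0065,"y": -0.0395,"z": 0,"ax": 0,"ay": 0,"az": 0},
    {"fingers": -1,"x": -0.0065,"y": -0.0395,"z": 0,"ax": 0,"ay": 0,"az": 0},
    {"fingers": -1,"x": -0.0065,"y": -0.0395,"z": 0,"ax": 0,"ay": 0,"az": 0},
    {"fingers": -1,"x": -0.0065,"y": -0.0395,"z": 0,"ax": 0,"ay": 0,"az": 0},
    {"fingers": -1,"x": -0.0065,"y": -0.0395,"z": 0,"ax": 0,"ay": 0,"az": 0},
    {"fingers": -1,"x": -0.0065,"y": -0.0395,"z": 0,"ax": 0,"ay": 0,"az": 0},
    {"fingers": -1,"x": -0.0065,"y": -0.0395,"z": 0,"ax": 0,"ay": 0,"az": 0},
    {"fingers": -1,"x": -0.0065,"y": -0.0395,"z": 0,"ax": 0,"ay": 0,"az": 0}
  ]
}}

```text
clock: 1.35
tcp_pos: [0.4074, 0.2379, 0.2502]
orientation: [0.28, -3.129, 0.0]
contact_force: [0.6, -0.2, -0.5]
grip_width: 0.0003
gripper_force: 0.0
```

```bash
python3 st.py
```

```text
t 1.35 p [0.4074 0.2379 0.2502] xang -169.78 zdir [-0. -0. -1.] F [ 0.56 -0.22 -0.48] M [-0.03 -0.05  0.01] w 0.0003 gf 0.0 q [-0.69  0.14  0.04  2.03 -0.01  0.97  1.09]
```

{"api": "arm_command", "payload": {
  "rows": [
    {"fingers": -1,"x": -0.0063,"y": -0.0391,"z": 0,"ax": 0,"ay": 0,"az": 0},
    {"fingers": -1,"x": -0.0063,"y": -0.0391,"z": 0,"ax": 0,"ay": 0,"az": 0},
    {"fingers": -1,"x": -0.0063,"y": -0.0391,"z": 0,"ax": 0,"ay": 0,"az": 0},
    {"fingers": -1,"x": -0.0063,"y": -0.0391,"z": 0,"ax": 0,"ay": 0,"az": 0},
    {"fingers": -1,"x": -0.0063,"y": -0.0391,"z": 0,"ax": 0,"ay": 0,"az": 0},
    {"fingers": -1,"x": -0.0063,"y": -0.0391,"z": 0,"ax": 0,"ay": 0,"az": 0},
    {"fingers": -1,"x": -0.0063,"y": -0.0391,"z": 0,"ax": 0,"ay": 0,"az": 0},
    {"fingers": -1,"x": 0,"y": 0,"z": 0.035,"ax": 0,"ay": 0,"az": 0},
    {"fingers": -1,"x": 0,"y": 0,"z": 0.035,"ax": 0,"ay": 0,"az": 0},
    {"fingers": -1,"x": 0,"y": 0,"z": 0.03,"ax": 0,"ay": 0,"az": 0}
  ]
}}

```text
clock: 2.18
tcp_pos: [0.499, -0.0225, 0.1488]
orientation: [-0.277, 3.129, -0.0]
contact_force: [0.1, -0.3, -0.6]
grip_width: -0.0004
gripper_force: 0.0
```

```bash
python3 - <<'E'
from st import *
st();f=grab('scene');cv2.imwrite('pics/s1.png',f['frame'][...,::-1])
E
```

```text
t 2.18 p [ 0.499  -0.0225  0.1488] xang -169.9 zdir [ 0. -0. -1.] F [ 0.07 -0.33 -0.63] M [ 0.06  0.   -0.05] w -0.0004 gf 0.0 q [-0.28  0.33  0.24  2.08 -0.11  0.75  1.78]
```

View pics/s1.png

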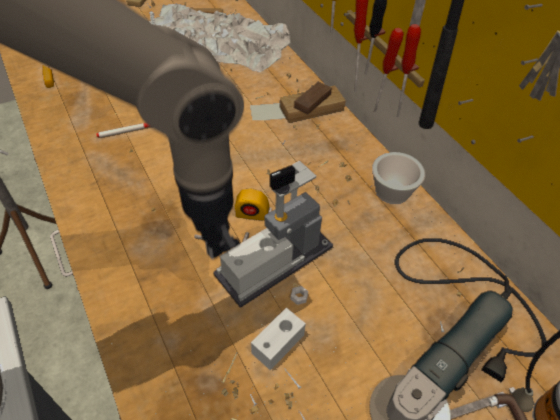

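The gripper, at about (215,240), is in front of the block's front face, so I'll descend and push.

{"api": "arm_command", "payload": {
  "rows": [
    {"fingers": -1,"x": 0,"y": 0,"z": 0.035,"ax": 0,"ay": 0,"az": 0},
    {"fingers": -1,"x": 0,"y": 0,"z": 0.035,"ax": 0,"ay": 0,"az": 0},
    {"fingers": -1,"x": 0,"y": 0,"z": 0.027,"ax": 0,"ay": 0,"az": 0},
    {"fingers": -1,"x": -0.004,"y": 0,"z": 0,"ax": 0,"ay": 0,"az": 0},
    {"fingers": -1,"x": -0.004,"y": 0,"z": 0,"ax": 0,"ay": 0,"az": 0},
    {"fingers": -1,"x": -0.003,"y": 0,"z": 0,"ax": 0,"ay": 0,"az": 0},
    {"fingers": -1,"x": -0.003,"y": 0,"z": 0,"ax": 0,"ay": 0,"az": 0},
    {"fingers": -1,"x": -0.003,"y": 0,"z": 0,"ax": 0,"ay": 0,"az": 0},
    {"fingers": -1,"x": -0.003,"y": 0,"z": 0,"ax": 0,"ay": 0,"az": 0}
  ]
}}

```text
clock: 2.98
tcp_pos: [0.5176, -0.0184, 0.0547]
orientation: [0.279, -3.127, -0.0]
contact_force: [-6.8, -1.6, 4.2]
grip_width: -0.0
gripper_force: 3.6
```

{"api": "arm_command", "payload": {
  "rows": [
    {"fingers": -1,"x": -0.002,"y": 0,"z": 0,"ax": 0,"ay": 0,"az": 0},
    {"fingers": -1,"x": -0.002,"y": 0,"z": 0,"ax": 0,"ay": 0,"az": 0},
    {"fingers": -1,"x": -0.002,"y": 0,"z": 0,"ax": 0,"ay": 0,"az": 0},
    {"fingers": -1,"x": -0.002,"y": 0,"z": 0,"ax": 0,"ay": 0,"az": 0},
    {"fingers": -1,"x": -0.002,"y": 0,"z": 0,"ax": 0,"ay": 0,"az": 0}
  ]
}}

```text
clock: 3.4
tcp_pos: [0.5276, -0.0166, 0.0547]
orientation: [0.279, -3.127, -0.0]
contact_force: [-6.2, -1.2, 3.1]
grip_width: 0.0
gripper_force: 3.3
```

{"api": "arm_command", "payload": {
  "rows": [
    {"fingers": -1,"x": -0.002,"y": 0,"z": 0,"ax": 0,"ay": 0,"az": 0},
    {"fingers": -1,"x": -0.002,"y": 0,"z": 0,"ax": 0,"ay": 0,"az": 0},
    {"fingers": -1,"x": -0.002,"y": 0,"z": 0,"ax": 0,"ay": 0,"az": 0},
    {"fingers": -1,"x": -0.001,"y": 0,"z": 0,"ax": 0,"ay": 0,"az": 0},
    {"fingers": -1,"x": -0.001,"y": 0,"z": 0,"ax": 0,"ay": 0,"az": 0}
  ]
}}

```text
clock: 3.82
tcp_pos: [0.5355, -0.0151, 0.0547]
orientation: [0.279, -3.127, -0.0]
contact_force: [-6.4, -0.8, 2.8]
grip_width: 0.0002
gripper_force: 3.4
```

{"api": "arm_command", "payload": {
  "rows": [
    {"fingers": -1,"x": -0.001,"y": 0,"z": 0,"ax": 0,"ay": 0,"az": 0},
    {"fingers": -1,"x": -0.001,"y": 0,"z": 0,"ax": 0,"ay": 0,"az": 0}
  ]
}}

```text
clock: 3.98
tcp_pos: [0.5373, -0.0148, 0.0547]
orientation: [0.279, -3.127, -0.0]
contact_force: [-6.3, -1.3, 3.5]
grip_width: -0.0003
gripper_force: 3.2
```

{"api": "arm_command", "payload": {
  "rows": [
    {"fingers": -1,"x": -0.001,"y": 0,"z": 0,"ax": 0,"ay": 0,"az": 0},
    {"fingers": -1,"x": -0.001,"y": 0,"z": 0,"ax": 0,"ay": 0,"az": 0}
  ]
}}

```text
clock: 4.15
tcp_pos: [0.5394, -0.0144, 0.0547]
orientation: [0.279, -3.127, -0.0]
contact_force: [-6.7, -1.0, 2.5]
grip_width: 0.0003
gripper_force: 3.2
```

{"api": "arm_command", "payload": {
  "rows": [
    {"fingers": -1,"x": -0.001,"y": 0,"z": 0,"ax": 0,"ay": 0,"az": 0},
    {"fingers": -1,"x": -0.001,"y": 0,"z": 0,"ax": 0,"ay": 0,"az": 0}
  ]
}}

```text
clock: 4.32
tcp_pos: [0.5411, -0.0141, 0.0547]
orientation: [0.279, -3.127, -0.0]
contact_force: [-9.0, -2.3, 5.7]
grip_width: 0.0001
gripper_force: 4.5
```

{"api": "arm_command", "payload": {
  "rows": [
    {"fingers": -1,"x": -0.001,"y": 0,"z": 0,"ax": 0,"ay": 0,"az": 0}
  ]
}}

```text
clock: 4.4
tcp_pos: [0.5411, -0.0141, 0.0546]
orientation: [0.278, -3.125, -0.001]
contact_force: [-12.0, -2.0, 6.7]
grip_width: -0.0002
gripper_force: 5.9
```

{"api": "arm_command", "payload": {
  "rows": [
    {"fingers": -1,"x": -0.001,"y": 0,"z": 0,"ax": 0,"ay": 0,"az": 0}
  ]
}}

```text
clock: 4.48
tcp_pos: [0.5411, -0.0141, 0.0544]
orientation: [0.278, -3.123, -0.001]
contact_force: [-14.4, -2.6, 8.7]
grip_width: 0.0005
gripper_force: 7.1
```

Home: the TCP stopped at the predicted place with the force rising. I'll back off, rise and open.

{"api": "arm_command", "payload": {
  "rows": [
    {"fingers": -1,"x": 0.01,"y": 0,"z": 0,"ax": 0,"ay": 0,"az": 0},
    {"fingers": -1,"x": 0.01,"y": 0,"z": 0,"ax": 0,"ay": 0,"az": 0},
    {"fingers": -1,"x": 0.01,"y": 0,"z": -0.03,"ax": 0,"ay": 0,"az": 0},
    {"fingers": -1,"x": 0,"y": 0,"z": -0.04,"ax": 0,"ay": 0,"az": 0},
    {"fingers": -1,"x": 0,"y": 0,"z": -0.04,"ax": 0,"ay": 0,"az": 0},
    {"fingers": 1,"x": 0,"y": 0,"z": -0.04,"ax": 0,"ay": 0,"az": 0},
    {"fingers": 1,"x": 0,"y": 0,"z": -0.04,"ax": 0,"ay": 0,"az": 0},
    {"fingers": 1,"x": 0,"y": 0,"z": -0.04,"ax": 0,"ay": 0,"az": 0},
    {"fingers": 1,"x": 0,"y": 0,"z": -0.03,"ax": 0,"ay": 0,"az": 0},
    {"fingers": 1,"x": 0,"y": 0,"z": 0,"ax": 0,"ay": 0,"az": 0}
  ]
}}

```text
clock: 5.32
tcp_pos: [0.5182, -0.0189, 0.3213]
orientation: [-0.278, 3.115, 0.002]
contact_force: [1.8, 0.3, -1.0]
grip_width: 0.0608
gripper_force: 0.0
```

```bash
python3 - <<'E'
from st import *
o,M=st()
for n in('scene','top'):
    f=grab(n);P=pts(f);z=P[...,2]
    near=(np.hypot(P[...,0]-.635,P[...,1])<.04)
    m=near&(z>.238)&(z<.252)
    if m.sum()>20:
        rc=cv2.minAreaRect(P[m][:,:2].astype(np.float32)*1000);print(n,'knob',m.sum(),rc,P[m].mean(0).round(4))
    # block top
    d=P[...,:2]-[.635,0];c,s=np.cos(np.radians(10.2)),np.sin(np.radians(10.2))
    a=d[...,0]*c+d[...,1]*s;b=-d[...,0]*s+d[...,1]*c
    m=(z>.066)&(z<.078)&(abs(b)<.02)&(a>-.13)&(a<-.03);print(n,'front',m.sum(),np.percentile(a[m],[0.5,2]).round(4) if m.sum() else '')
f=grab('wrist');cv2.imwrite('pics/w1.png',f['frame'][...,::-1]);print(f['K'])
E
```

```text
t 5.32 p [ 0.5182 -0.0189  0.3213] xang -169.81 zdir [ 0.014  0.003 -1.   ] F [ 1.78  0.33 -1.04] M [-0.02 -0.05  0.03] w 0.0608 gf 0.0 q [-0.34  0.14  0.28  1.86 -0.05  1.13  1.71]
scene knob 235 ((633.9715576171875, 0.9212074279785156), (44.00326156616211, 14.577165603637695), 2.404111623764038) [ 0.6327 -0.0009  0.2444]
scene front 563 [-0.0859 -0.0855]
top knob 168 ((636.4537963867188, 0.33722734451293945), (41.32323455810547, 13.174560546875), 0.3863379955291748) [0.6371 0.     0.2446]
top front 376 [-0.0824 -0.0816]
[[325.1922621    0.         278.69748752]
 [  0.         325.1922621  208.50966347]
 [  0.           0.           1.        ]]
```

View pics/w1.png

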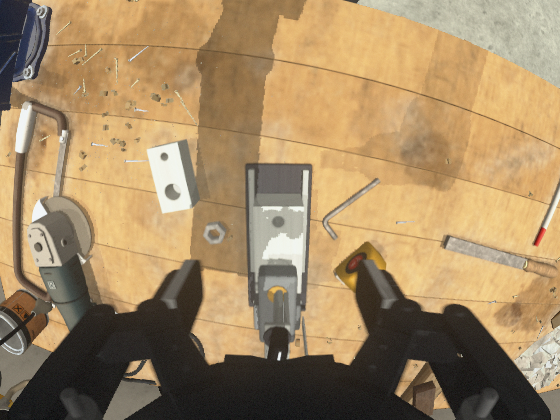

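The block is home: its front measures −84±2 mm against −85 expected. In the wrist view the gauge is at (278,240) and the knob at (277,345). Next I go over the knob, level the tool and align it with the bar, which lies at about 2.5°.

{"api": "arm_command", "payload": {
  "rows": [
    {"fingers": 1,"x": 0,"y": 0,"z": 0,"ax": 0,"ay": 0.8,"az": 0},
    {"fingers": 1,"x": -0.0395,"y": -0.0005,"z": 0,"ax": 0,"ay": 0,"az": 0},
    {"fingers": 1,"x": -0.0395,"y": -0.0005,"z": 0,"ax": 0,"ay": 0,"az": 0},
    {"fingers": 1,"x": -0.0395,"y": -0.0005,"z": 0,"ax": 0,"ay": 0,"az": 0},
    {"fingers": 1,"x": 0,"y": 0,"z": 0,"ax": 0,"ay": 0,"az": 4},
    {"fingers": 1,"x": 0,"y": 0,"z": 0,"ax": 0,"ay": 0,"az": 3.7},
    {"fingers": 1,"x": 0,"y": 0,"z": 0,"ax": 0,"ay": 0,"az": 0}
  ],
  "grip_force": 60
}}

```text
clock: 6.05
tcp_pos: [0.6316, 0.001, 0.3088]
orientation: [0.065, -3.122, 0.005]
contact_force: [-0.8, 1.2, 0.7]
grip_width: 0.0852
gripper_force: 0.0
```

```bash
python3 - <<'E'
from st import *
st();f=grab('wrist');cv2.imwrite('pics/w2.png',f['frame'][...,::-1])
T=f['world_from_camera'];K=f['K']
def pix(p):
    c=T[:3,:3].T@(np.array(p)-T[:3,3]);th=np.arctan2(np.hypot(c[0],c[1]),c[2]);a=np.arctan2(c[1],c[0])
    return (K[0,2]+K[0,0]*th*np.cos(a),K[1,2]+K[0,0]*th*np.sin(a))
print(pix([.635,.0005,.245]))
E
```

```text
t 6.05 p [0.6316 0.001  0.3088] xang -177.6 zdir [-0.019 -0.004 -1.   ] F [-0.84  1.15  0.69] M [0.01 0.01 0.02] w 0.0852 gf 0.0 q [-0.33  0.38  0.31  1.6  -0.12  1.2   1.62]
(np.float64(277.90751919673204), np.float64(241.00128466408074))
```

View pics/w2.png

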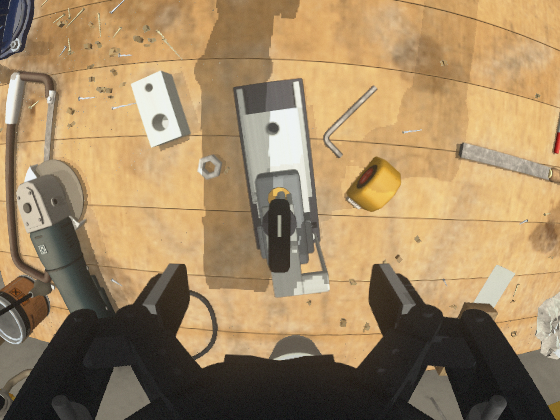

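The bar stands upright in the picture at (279,235), centred between the fingers and aligned with them. The tool is tilted about 1.1°, so I'll undo that and descend part way.

{"api": "arm_command", "payload": {
  "rows": [
    {"fingers": 1,"x": -0.0034,"y": 0,"z": 0,"ax": 0,"ay": -1.1,"az": 0},
    {"fingers": 1,"x": 0,"y": 0,"z": 0.02,"ax": 0,"ay": 0,"az": 0},
    {"fingers": 1,"x": 0,"y": 0,"z": 0.02,"ax": 0,"ay": 0,"az": 0},
    {"fingers": 1,"x": 0,"y": 0,"z": 0,"ax": 0,"ay": 0,"az": 0},
    {"fingers": 1,"x": 0,"y": 0,"z": 0,"ax": 0,"ay": 0,"az": 0}
  ]
}}

```text
clock: 6.52
tcp_pos: [0.6346, 0.0009, 0.271]
orientation: [-0.07, 3.137, -0.003]
contact_force: [-0.2, 0.0, 1.2]
grip_width: 0.0853
gripper_force: 0.0
```

```bash
python3 st.py
```

```text
t 6.52 p [0.6346 0.0009 0.271 ] xang -177.43 zdir [ 0.004 -0.002 -1.   ] F [-0.22  0.02  1.23] M [ 0.03 -0.04  0.02] w 0.0853 gf 0.0 q [-0.33  0.4   0.3   1.65 -0.13  1.1   1.63]
```

{"api": "arm_command", "payload": {
  "rows": [
    {"fingers": 1,"x": 0,"y": 0,"z": 0.02,"ax": 0,"ay": 0,"az": 0},
    {"fingers": 1,"x": 0,"y": 0,"z": 0.02,"ax": 0,"ay": 0,"az": 0},
    {"fingers": -0.4,"x": 0,"y": 0,"z": 0,"ax": 0,"ay": 0,"az": 0},
    {"fingers": -0.4,"x": 0,"y": 0,"z": 0,"ax": 0,"ay": 0,"az": 0},
    {"fingers": -0.4,"x": 0,"y": 0,"z": 0,"ax": 0,"ay": 0,"az": 0},
    {"fingers": -0.4,"x": 0,"y": 0,"z": 0,"ax": 0,"ay": 0,"az": 0},
    {"fingers": -0.4,"x": 0,"y": 0,"z": 0,"ax": 0,"ay": 0,"az": 0}
  ]
}}

```text
clock: 7.1
tcp_pos: [0.6365, 0.0009, 0.2331]
orientation: [-0.069, 3.133, -0.002]
contact_force: [0.0, 0.3, 0.3]
grip_width: 0.0266
gripper_force: 0.0
```

```bash
python3 st.py
```

```text
t 7.1 p [0.6365 0.0009 0.2331] xang -177.48 zdir [ 0.008 -0.001 -1.   ] F [0.05 0.26 0.35] M [-0.02  0.    0.03] w 0.0266 gf 0.0 q [-0.32  0.43  0.3   1.69 -0.14  1.03  1.64]
```

{"api": "arm_command", "payload": {
  "rows": [
    {"fingers": -1,"x": 0,"y": 0,"z": 0.002,"ax": 0,"ay": 0.4,"az": 0},
    {"fingers": -1,"x": 0,"y": 0,"z": 0,"ax": 0,"ay": 0,"az": 0},
    {"fingers": -1,"x": 0,"y": 0,"z": 0,"ax": 0,"ay": 0,"az": 0},
    {"fingers": -1,"x": 0,"y": 0,"z": 0,"ax": 0,"ay": 0,"az": 0},
    {"fingers": -1,"x": 0,"y": 0,"z": 0,"ax": 0,"ay": 0,"az": 0}
  ]
}}

```text
clock: 7.52
tcp_pos: [0.6362, 0.0011, 0.2299]
orientation: [0.069, -3.141, 0.003]
contact_force: [0.6, 0.3, 0.9]
grip_width: 0.0136
gripper_force: 60.5
```

```bash
python3 st.py
```

```text
t 7.52 p [0.6362 0.0011 0.2299] xang -177.47 zdir [-0.    -0.002 -1.   ] F [0.63 0.25 0.89] M [ 0.28 -0.4  -0.02] w 0.0136 gf 60.501494854688644 q [-0.32  0.44  0.3   1.69 -0.14  1.03  1.64]
```

Gripped at 13.6 mm width. I'll lower in free travel first: bottom contact is expected 37 to 56 mm down.

{"api": "arm_command", "payload": {
  "rows": [
    {"fingers": -1,"x": 0,"y": 0,"z": 0.004,"ax": 0,"ay": 0,"az": 0},
    {"fingers": -1,"x": 0,"y": 0,"z": 0.006,"ax": 0,"ay": 0,"az": 0},
    {"fingers": -1,"x": 0,"y": 0,"z": 0.006,"ax": 0,"ay": 0,"az": 0},
    {"fingers": -1,"x": 0,"y": 0,"z": 0.006,"ax": 0,"ay": 0,"az": 0},
    {"fingers": -1,"x": 0,"y": 0,"z": 0.006,"ax": 0,"ay": 0,"az": 0},
    {"fingers": -1,"x": 0,"y": 0,"z": 0.004,"ax": 0,"ay": 0,"az": 0},
    {"fingers": -1,"x": 0,"y": 0,"z": 0.002,"ax": 0,"ay": 0,"az": 0},
    {"fingers": -1,"x": 0,"y": 0,"z": 0,"ax": 0,"ay": 0,"az": 0},
    {"fingers": -1,"x": 0,"y": 0,"z": 0,"ax": 0,"ay": 0,"az": 0}
  ]
}}

```text
clock: 8.27
tcp_pos: [0.6361, 0.0011, 0.1954]
orientation: [0.069, -3.14, 0.003]
contact_force: [4.7, 2.6, 0.7]
grip_width: 0.0132
gripper_force: 60.5
```

{"api": "arm_command", "payload": {
  "rows": [
    {"fingers": -1,"x": 0,"y": 0,"z": 0.001,"ax": 0,"ay": 0,"az": 0},
    {"fingers": -1,"x": 0,"y": 0,"z": 0.001,"ax": 0,"ay": 0,"az": 0},
    {"fingers": -1,"x": 0,"y": 0,"z": 0.001,"ax": 0,"ay": 0,"az": 0},
    {"fingers": -1,"x": 0,"y": 0,"z": 0,"ax": 0,"ay": 0,"az": 0}
  ]
}}

```text
clock: 8.6
tcp_pos: [0.636, 0.0011, 0.1926]
orientation: [0.069, -3.14, 0.003]
contact_force: [5.3, 1.4, 1.3]
grip_width: 0.013
gripper_force: 60.5
```

```bash
python3 st.py
```

```text
t 8.6 p [0.636  0.0011 0.1926] xang -177.47 zdir [-0.001 -0.002 -1.   ] F [5.27 1.41 1.32] M [ 0.6  -1.13 -0.01] w 0.013 gf 60.52045315504074 q [-0.31  0.48  0.29  1.72 -0.16  0.96  1.65]
```

{"api": "arm_command", "payload": {
  "rows": [
    {"fingers": -1,"x": -0.0005,"y": 0,"z": 0.001,"ax": 0,"ay": 0,"az": 0},
    {"fingers": -1,"x": 0,"y": 0,"z": 0.001,"ax": 0,"ay": 0,"az": 0},
    {"fingers": -1,"x": 0,"y": 0,"z": 0.001,"ax": 0,"ay": 0,"az": 0},
    {"fingers": -1,"x": 0,"y": 0,"z": 0,"ax": 0,"ay": 0,"az": 0}
  ]
}}

```text
clock: 8.93
tcp_pos: [0.6362, 0.001, 0.1897]
orientation: [0.069, -3.139, 0.003]
contact_force: [2.7, 2.4, 5.1]
grip_width: 0.013
gripper_force: 60.9
```

{"api": "arm_command", "payload": {
  "rows": [
    {"fingers": -1,"x": 0,"y": 0,"z": 0.001,"ax": 0,"ay": 0,"az": 0},
    {"fingers": -1,"x": 0,"y": 0,"z": 0.001,"ax": 0,"ay": 0,"az": 0},
    {"fingers": -1,"x": 0,"y": 0,"z": 0.001,"ax": 0,"ay": 0,"az": 0},
    {"fingers": -1,"x": 0,"y": 0,"z": 0,"ax": 0,"ay": 0,"az": 0}
  ]
}}

```text
clock: 9.27
tcp_pos: [0.6362, 0.0011, 0.1872]
orientation: [0.069, -3.14, 0.002]
contact_force: [1.4, 3.5, 8.3]
grip_width: 0.0134
gripper_force: 61.5
```

```bash
python3 st.py
```

```text
t 9.27 p [0.6362 0.0011 0.1872] xang -177.47 zdir [-0.001 -0.001 -1.   ] F [1.39 3.53 8.33] M [ 0.63 -0.38  0.01] w 0.0134 gf 61.456025540828705 q [-0.31  0.49  0.28  1.73 -0.16  0.95  1.65]
```

The bottom was felt at TCP z ≈ 0.192, with the force rising about 1.4 N/mm. The touch is now about 6.5 N net, so I'll hold and then turn clockwise.

{"api": "arm_command", "payload": {
  "rows": [
    {"fingers": -1,"x": 0,"y": 0,"z": 0,"ax": 0,"ay": 0,"az": 0},
    {"fingers": -1,"x": 0,"y": 0,"z": 0,"ax": 0,"ay": 0,"az": 0},
    {"fingers": -1,"x": 0,"y": 0,"z": 0,"ax": 0,"ay": 0,"az": 0},
    {"fingers": -1,"x": 0,"y": 0,"z": 0,"ax": 0,"ay": 0,"az": 3},
    {"fingers": -1,"x": 0,"y": 0,"z": 0,"ax": 0,"ay": 0,"az": 4},
    {"fingers": -1,"x": 0,"y": 0,"z": 0,"ax": 0,"ay": 0,"az": 4}
  ]
}}

```text
clock: 9.77
tcp_pos: [0.6363, 0.001, 0.1874]
orientation: [-0.237, -3.132, 0.002]
contact_force: [1.4, 1.5, 7.8]
grip_width: 0.0132
gripper_force: 61.5
```

```bash
python3 st.py
```

```text
t 9.77 p [0.6363 0.001  0.1874] xang 171.34 zdir [-0.001 -0.001 -1.   ] F [1.39 1.53 7.83] M [ 0.64 -0.42  0.03] w 0.0132 gf 61.521779894828796 q [-0.34  0.49  0.33  1.73 -0.19  0.95  1.48]
```

{"api": "arm_command", "payload": {
  "rows": [
    {"fingers": -1,"x": 0,"y": 0,"z": 0,"ax": 0,"ay": 0,"az": 4},
    {"fingers": -1,"x": 0,"y": 0,"z": 0,"ax": 0,"ay": 0,"az": 4},
    {"fingers": -1,"x": 0,"y": 0,"z": 0,"ax": 0,"ay": 0,"az": 4},
    {"fingers": -1,"x": 0,"y": 0,"z": 0,"ax": 0,"ay": 0,"az": 4},
    {"fingers": -1,"x": 0,"y": 0,"z": 0,"ax": 0,"ay": 0,"az": 4}
  ]
}}

```text
clock: 10.18
tcp_pos: [0.6362, 0.0008, 0.1874]
orientation: [-0.778, -3.043, 0.003]
contact_force: [2.0, 1.9, 8.1]
grip_width: 0.0133
gripper_force: 61.5
```

{"api": "arm_command", "payload": {
  "rows": [
    {"fingers": -1,"x": 0,"y": 0,"z": 0,"ax": 0,"ay": 0,"az": 4},
    {"fingers": -1,"x": 0,"y": 0,"z": 0,"ax": 0,"ay": 0,"az": 4},
    {"fingers": -1,"x": 0,"y": 0,"z": 0,"ax": 0,"ay": 0,"az": 4},
    {"fingers": -1,"x": 0,"y": 0,"z": 0,"ax": 0,"ay": 0,"az": 4},
    {"fingers": -1,"x": 0,"y": 0,"z": 0,"ax": 0,"ay": 0,"az": 4}
  ]
}}

```text
clock: 10.6
tcp_pos: [0.6361, 0.0006, 0.1874]
orientation: [-1.295, -2.862, 0.003]
contact_force: [1.3, 1.0, 8.3]
grip_width: 0.0133
gripper_force: 61.6
```

```bash
python3 st.py
```

```text
t 10.6 p [6.361e-01 6.000e-04 1.874e-01] xang 131.31 zdir [-0.001 -0.002 -1.   ] F [1.26 1.02 8.32] M [ 0.59 -0.33  0.07] w 0.0133 gf 61.59140110015869 q [-0.46  0.52  0.5   1.74 -0.29  0.96  0.88]
```

{"api": "arm_command", "payload": {
  "rows": [
    {"fingers": -1,"x": 0,"y": 0,"z": 0,"ax": 0,"ay": 0,"az": 4},
    {"fingers": -1,"x": 0,"y": 0,"z": 0,"ax": 0,"ay": 0,"az": 4},
    {"fingers": -1,"x": 0,"y": 0,"z": 0,"ax": 0,"ay": 0,"az": 3},
    {"fingers": -1,"x": 0,"y": 0,"z": 0,"ax": 0,"ay": 0,"az": 2},
    {"fingers": -1,"x": 0,"y": 0,"z": 0,"ax": 0,"ay": 0,"az": 2},
    {"fingers": -1,"x": 0,"y": 0,"z": 0,"ax": 0,"ay": 0,"az": 0},
    {"fingers": -1,"x": 0,"y": 0,"z": 0,"ax": 0,"ay": 0,"az": 0},
    {"fingers": -1,"x": 0,"y": 0,"z": 0,"ax": 0,"ay": 0,"az": 0}
  ]
}}

```text
clock: 11.27
tcp_pos: [0.6361, 0.0006, 0.1874]
orientation: [-1.653, -2.671, 0.003]
contact_force: [0.4, 1.8, 8.8]
grip_width: 0.0131
gripper_force: 61.7
```

```bash
python3 st.py
```

```text
t 11.27 p [6.361e-01 6.000e-04 1.874e-01] xang 116.49 zdir [-0.002 -0.002 -1.   ] F [0.39 1.77 8.78] M [ 0.52 -0.29  0.07] w 0.0131 gf 61.70353353023529 q [-0.51  0.53  0.57  1.74 -0.33  0.97  0.65]
```

{"api": "arm_command", "payload": {
  "rows": [
    {"fingers": -1,"x": 0,"y": 0,"z": 0,"ax": 0,"ay": 0,"az": 2},
    {"fingers": -1,"x": 0,"y": 0,"z": 0,"ax": 0,"ay": 0,"az": 0},
    {"fingers": -1,"x": 0,"y": 0,"z": 0,"ax": 0,"ay": 0,"az": -0.5},
    {"fingers": 0,"x": 0,"y": 0,"z": 0,"ax": 0,"ay": 0,"az": 0},
    {"fingers": 0,"x": 0,"y": 0,"z": 0,"ax": 0,"ay": 0,"az": 0},
    {"fingers": 0,"x": 0,"y": 0,"z": 0,"ax": 0,"ay": 0,"az": 0},
    {"fingers": 0,"x": 0,"y": 0,"z": 0,"ax": 0,"ay": 0,"az": 0},
    {"fingers": 0,"x": 0,"y": 0,"z": 0,"ax": 0,"ay": 0,"az": 0}
  ]
}}

```text
clock: 11.93
tcp_pos: [0.6354, 0.0005, 0.186]
orientation: [-1.687, -2.648, 0.006]
contact_force: [0.5, 0.9, -1.0]
grip_width: 0.0428
gripper_force: 0.0
```

```bash
python3 st.py
```

```text
t 11.93 p [6.354e-01 5.000e-04 1.860e-01] xang 114.99 zdir [-0.003 -0.002 -1.   ] F [ 0.54  0.85 -1.01] M [-0.04 -0.02  0.03] w 0.0428 gf 0.0 q [-0.51  0.53  0.57  1.74 -0.34  0.97  0.63]
```

{"api": "arm_command", "payload": {
  "rows": [
    {"fingers": 0,"x": 0,"y": 0,"z": -0.005,"ax": 0,"ay": 0,"az": 0},
    {"fingers": 0,"x": 0,"y": 0,"z": -0.01,"ax": 0,"ay": 0,"az": 0},
    {"fingers": 0,"x": 0,"y": 0,"z": -0.02,"ax": 0,"ay": 0,"az": 0},
    {"fingers": 0,"x": 0,"y": 0,"z": -0.03,"ax": 0,"ay": 0,"az": 0},
    {"fingers": 0,"x": 0,"y": 0,"z": -0.03,"ax": 0,"ay": 0,"az": 0},
    {"fingers": 0,"x": 0,"y": 0,"z": -0.03,"ax": 0,"ay": 0,"az": 0},
    {"fingers": 0,"x": 0,"y": 0,"z": 0,"ax": 0,"ay": 0,"az": 0}
  ]
}}

```text
clock: 12.52
tcp_pos: [0.6393, 0.0001, 0.3192]
orientation: [1.684, 2.642, 0.007]
contact_force: [1.1, -0.3, 0.4]
grip_width: 0.0426
gripper_force: 0.0
```

```bash
python3 - <<'E'
from st import *
st()
for n in('scene','top'):
    f=grab(n);P=pts(f);z=P[...,2]
    m=(np.hypot(P[...,0]-.635,P[...,1])<.04)&(z>.185)&(z<.225)
    if m.sum()>20: print(n,m.sum(),cv2.minAreaRect(P[m&(z>np.percentile(z[m],30))][:,:2].astype(np.float32)*1000),np.percentile(z[m],[50,80,95]).round(4))
    if n=='scene':cv2.imwrite('pics/s2.png',f['frame'][...,::-1])
E
```

```text
t 12.52 p [6.393e-01 1.000e-04 3.192e-01] xang 114.97 zdir [ 0.009 -0.001 -1.   ] F [ 1.1  -0.33  0.43] M [-0.06 -0.09 -0.04] w 0.0426 gf 0.0 q [-0.56  0.41  0.64  1.6  -0.25  1.21  0.56]
scene 301 ((634.2340087890625, 0.9075279235839844), (14.009469985961914, 43.16492462158203), 23.936193466186523) [0.2002 0.2027 0.204 ]
```

View pics/s2.png

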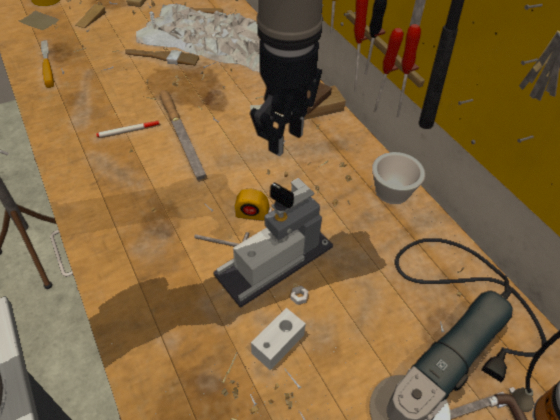

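The knob, at (282,195), is turned about 74° and stayed down after release: its centre is at z ≈ 0.187, as it was when pressed. The block is home and the tools are untouched.

```bash
python3 -c "
from bench import r
print(r.hand_in())"
```

```text
the job is handed in; nothing more can be done
None
```

The job is handed in: the block is home, and the probe is locked on the bore's bottom after a touch of about 6.5 N and stayed down on release; the hand-in returned no verdict.

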